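# Stand the detailing products back in their own drip dishes

### The job

Tidy the bench after the polishing job: stand each of the three containers upright in the middle of its own drip dish - the green-lidded jar in the green dish, the purple jar in the purple dish, and the small touch-up bottle with the black cap in the black dish. Do not tip any of them over, and leave the white star knob and the blue screw cap lying where they are.

Things in the scene. Friction and masses are not known exactly. Their poses are not given: they have to be found in the camera images.
- jar_green: (Everything to be handled stands on the right-hand part of the table; a fixed blue air hose hangs upright just to the left of the robot base, 0.21 m from its axis, and the arm must not swing into it.) Loose white jar with a bright green screw lid, round, 64 mm diameter, 56 mm tall (lid the top 16 mm). Stands upright. Origin: centre of its underside; z up along its axis.
- jar_purple: loose all-purple jar with a purple screw lid, round, 60 mm diameter, 72 mm tall (lid the top 16 mm). Stands upright. Origin: centre of its underside; z up along its axis.
- touchup_bottle: loose small touch-up paint bottle, round, 74 mm tall: grey body 26 mm in diameter up to 40 mm, above it a black brush cap 18 mm in diameter. Stands upright. Origin: centre of its underside; z up along its axis.
- dish_green: fixed green plastic drip dish, round, low and open: outer diameter 89 mm, inner 80 mm, rim 15 mm high, flat inner floor 4 mm above its underside. Origin: centre of its underside, on the table top; z up. It cannot be moved. For the green-lidded jar.
- dish_purple: fixed dark purple plastic drip dish, round, low and open: outer diameter 89 mm, inner 80 mm, rim 15 mm high, flat inner floor 4 mm above its underside. Origin: centre of its underside, on the table top; z up. It cannot be moved. For the purple jar.
- dish_black: fixed black plastic drip dish, round, low and open: outer diameter 89 mm, inner 80 mm, rim 15 mm high, flat inner floor 4 mm above its underside. Origin: centre of its underside, on the table top; z up. It cannot be moved. For the touch-up bottle.
- star_key: loose white plastic star knob lying on the table among the work, 36 mm across, 20 mm high; to be left alone. Origin: centre of its underside.
- spare_cap: loose blue screw cap lying upside down on the table among the work, 45 mm across, 18 mm high; to be left alone (it is not a drip dish). Origin: centre of its underside.
There are look-alikes about, which are no part of the job. Of the things that look like the touchup_bottle, the largest one is meant.

How it is judged:
At the end, for the whole second after the job is handed in: Each container stands in its own dish: its axis within 15 mm of the dish's centre, its underside on the dish floor (1 to 8 mm above the dish's underside), tilted less than 0.12 rad, and at rest (under 0.02 m/s) (horizontal distance between jar_green and dish_green below 0.015 m and z of jar_green in the frame of dish_green between 0.001 and 0.008 m and angle between each of jar_green, jar_purple, touchup_bottle's own z axis and vertical below 0.12 rad and linear speed of each of jar_green, jar_purple, touchup_bottle below 0.02 m/s and horizontal distance between jar_purple and dish_purple below 0.015 m and z of jar_purple in the frame of dish_purple between 0.001 and 0.008 m and horizontal distance between touchup_bottle and dish_black below 0.015 m and z of touchup_bottle in the frame of dish_black between 0.001 and 0.008 m); the robot touches nothing.
It fails at once if a container is tipped over (tilted more than 0.7 rad) (angle between any of jar_green, jar_purple, touchup_bottle's own z axis and vertical above 0.7 rad).
It fails at once if the star knob or the blue cap is shifted by more than 20 mm (distance of any of star_key, spare_cap from where it was at the start of the episode above 0.02 m).
It also fails if it takes over 74 s, if anything falls off the work surface, if the arm or the gripper's body presses on something with over 40 N, if the wrist force passes 120 N, or if a joint passes its speed limit or range.

### The arm

A 7-joint arm with a two-finger parallel gripper is mounted at the origin on a cart in front of the work surface, level with it; the furniture and walls round the work are solid. World frame = base frame: x ahead of the robot, y to its left, z up, the work surface at z = 0. Lengths are in m, angles in rad, forces in N, time in s.
With the tool pointing down it reaches from about 0.35 to 0.9 m from the base axis. Payload 8.1 kg.
Tool frame: the origin (TCP) lies midway between the tips of the shut fingers; the grasp point (between the pads) lies 19 mm behind it; z points along the fingers, y is the line along which they close (so a half turn about z gives the same grasp; the last joint's range is limited). The gripper opens to 92 mm and grips with 3 to 60 N. Pads are 19 mm wide; open, the fingers measure 130 mm over their backs; the gripper's body (75 mm by 190 mm) begins 47 mm behind the grasp point.
Start: joints at [1.206, 0.434, 0.025, 1.573, -0.012, 1.134, -0.075], TCP at [0.162, -0.604, 0.201] pointing down, gripper open.
Joint ranges: [-2.62, 2.62], [-0.44, 2.09], [-1.27, 1.32], [0.08, 2.57], [-1.32, 4.46], [0.12, 2], [-2.74, 2.74]. Speed limits (rad/s): [2.22, 2.22, 3.01, 3.01, 3.14, 3.14, 3.14].

### API

Orientations are given as a rotation vector (axis times angle).
In Python, from cell import arm gives the robot as it stands.
- The arm moves only by the tool send_rows, never from a script. Its argument "increments" is a list of rows, each a list of 3 entries, a list of its own where there are three numbers: the finger opening in cm, from 0 to 9.18, then the shift along the tool's x, y, z in cm, then the turn, a rotation vector about the tool's x, y, z in rad. A call has 1 to 5 rows; each row shifts and turns the commanded pose from where the row before left it, along the tool's axes as they then stand; what a row does not reach is not made up. A row lasts 1/10 s, in which the tool goes at most 50 mm and 8.59 degrees, less where a joint would pass 70% of its speed; a pose out of reach is approached as far as the arm can. A call is refused whole if a number of a shift passes 5 or a number of a turn 0.15, either way. A call with a gripper value outside its range is refused whole. The fingers move at their own pace and stop on an object; "force" is the grip in N (left out, the last holds). Time passes only in rows, so rows that do not move let the fingers close. It gives the time, the measured TCP pose, the force, the opening and the grip force at its end, in the units of the state.
- arm.observe(): the state, without advancing time (a new reading comes with each control period).
- arm.get_image(name): name is "scene" or "top"; returns the picture (384x512x3 uint8, red, green, blue); there is no depth.
- arm.camera_params(name): a dict with "camera_matrix" (3x3 intrinsics, pixels), "k1" (the pictures are not rectified: a ray, as slopes to the right and down, at radius r is drawn at 1 + k1 r^2 times it, then the intrinsics apply), "R" (3x3) and "t" (3): a world point X has camera coordinates R X + t. Camera axes: x right, y down, z forward; pixel columns grow to the right and rows downward; lengths in m; the calibration is good to about 2 mm. A picture is of the moment at which its call begins. camera_params takes no time and is no camera call.
- arm.sign_off(): hands the job in; it is judged then, once.
The state is a dict: "clock": time; "joints": joint angles; "dq": joint speeds; "joint_efforts": joint torques, N m; "position": TCP position; "ee_rot": TCP orientation; "force": force on the tool from outside, world axes, zero at the start; "ft_torque": the same for the moment, N m; "width": opening from 0.0 (shut) to 1.0 (fully open); "gripper_force": force on a finger pad.
Only numpy, scipy, OpenCV 4.12 (cv2) and the standard library are available. Lean on these libraries where they do the work, as an engineer would, in place of code of your own. Each camera call takes 0.05 s, during which the arm holds its last target. There are 200 camera calls.

## Working session

There is one attempt and no reset: what is moved stays moved. The work goes in short steps, Python scripts to look and compute and a tool call to move; the robot and the scene stay as the last step left them, time stands still between calls to the robot, and variables do not carry over. Pictures are saved under pics/ and viewed, at most 14 in all, crops included, and the job is handed in when it is done.

Besides the shell and the picture viewer there is one more tool, called as name([rows], argument=value, ...), one row to a line, values as JSON. send_rows: Moves the arm, as the interface text tells. Its arguments: {"type":"object","properties":{"increments":{"type":"array"},"force":{"type":"number"}},"required":["increments"]}

```bash
mkdir -p pics; python3 - <<'E'
from cell import arm
import cv2
o=arm.observe();print(o)
for n in("scene","top"):
    im=arm.get_image(n);cv2.imwrite(f"pics/{n}0.png",im[:,:,::-1]);print(n,arm.camera_params(n))
E
```

```text
{'clock': 0.0, 'joints': array([ 1.20639782,  0.43527532,  0.02499   ,  1.57406238, -0.01161074,
        1.13398125, -0.07509912]), 'dq': array([ 1.07357450e-03, -3.05840180e-04, -2.23956654e-04, -1.55885239e-03,
       -8.72647887e-05, -9.32235018e-04, -1.70617195e-03]), 'joint_efforts': array([-1.68240655e-03, -6.67851162e+01,  9.83690433e-01, -3.14450133e+01,
       -6.08453597e-02,  4.29234607e-02,  1.54226159e-04]), 'position': array([ 0.16156086, -0.60320884,  0.2003261 ]), 'ee_rot': array([-3.11320473e+00, -4.09719557e-01,  5.43957948e-04]), 'force': array([ 0.018883  , -0.21462486, -0.24583411]), 'ft_torque': array([ 0.01485888,  0.0342355 , -0.00508778]), 'gripper_force': 0.0, 'width': 0.9983220712356411}
scene {'camera_matrix': array([[462.05926478,   0.        , 259.38639172],
       [  0.        , 462.05926478, 189.51909046],
       [  0.        ,   0.        ,   1.        ]]), 'k1': 0.021348902995879587, 'R': array([[-0.86560804, -0.50056499,  0.01254672],
       [-0.31766782,  0.52961701, -0.78650682],
       [ 0.38705282, -0.68479231, -0.61745413]]), 't': array([0.27661776, 0.32297214, 0.66818606])}
top {'camera_matrix': array([[443.63164904,   0.        , 259.91444673],
       [  0.        , 443.63164904, 194.30519635],
       [  0.        ,   0.        ,   1.        ]]), 'k1': -0.061672697855729354, 'R': array([[-0.02229203, -0.99971413, -0.00864471],
       [-0.98361965,  0.02347858, -0.17872085],
       [ 0.17887272,  0.00451906, -0.98386184]]), 't': array([-0.25578939,  0.46524681,  0.8968862 ])}
```

View pics/scene0.png

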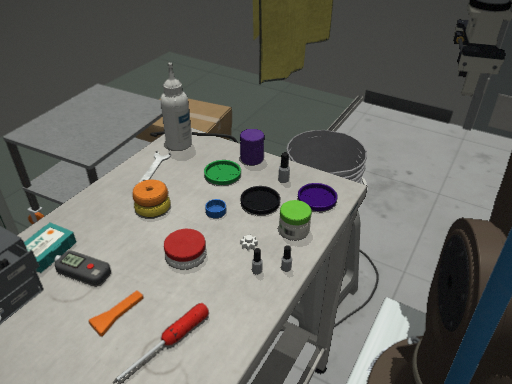

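View pics/top0.png

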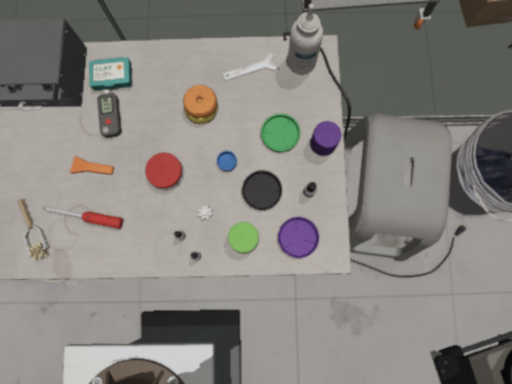

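Scene view: purple jar (252,146), green jar (295,220), dishes green (222,172), black (260,200), purple (317,196). Top view: green lid (243,237), purple lid (326,135), dishes green (280,133), black (262,190), purple (299,237). The candidates for the bottle are top (310,189), (179,236), (195,256) = scene (284,168), (257,262), (287,259). I'll measure their sizes next.

```bash
cat > h.py <<'E'
from cell import arm
import cv2, numpy as np
from scipy.spatial.transform import Rotation as Ro
P={n:arm.camera_params(n) for n in("scene","top")}
def ray(n,uv):
    p=P[n];K=p["camera_matrix"]
    d=cv2.undistortPoints(np.array([[uv]],float),K,np.array([p["k1"],0,0,0.]))[0,0]
    return -p["R"].T@p["t"], p["R"].T@np.array([d[0],d[1],1])
def plane(n,uv,z):
    c,d=ray(n,uv); return c+d*(z-c[2])/d[2]
def tri(a,b):
    c1,d1=ray("scene",a);c2,d2=ray("top",b)
    s=np.linalg.lstsq(np.c_[d1,-d2],c2-c1,rcond=None)[0]
    p,q=c1+s[0]*d1,c2+s[1]*d2
    return (p+q)/2,np.linalg.norm(p-q)
def proj(n,X):
    p=P[n];return cv2.projectPoints(np.array([X],float),cv2.Rodrigues(p["R"])[0],p["t"],p["camera_matrix"],np.array([p["k1"],0,0,0.]))[0].ravel()
def blob(im,lo,hi,box):
    x0,y0,x1,y1=box
    hsv=cv2.cvtColor(im,cv2.COLOR_RGB2HSV)[y0:y1,x0:x1]
    m=cv2.inRange(hsv,np.array(lo),np.array(hi))
    c=max(cv2.findContours(m,cv2.RETR_EXTERNAL,cv2.CHAIN_APPROX_NONE)[0],key=cv2.contourArea)
    return cv2.convexHull(c).reshape(-1,2)+np.array([x0,y0])
def pcircle(n,pts,z):
    w=np.array([plane(n,p,z)[:2] for p in pts],np.float32)
    e=cv2.fitEllipse(w*1000)
    return np.round(e[0],1),np.round(e[1],1)
def tool(d):  # world shift (m) -> tool cm
    return np.round(Ro.from_rotvec(arm.observe()["ee_rot"]).inv().apply(d)*100,2)
E
python3 - <<'E'
from h import *
t=cv2.imread("pics/top0.png")[:,:,::-1].copy()
s=cv2.imread("pics/scene0.png")[:,:,::-1].copy()
for nm,lo,hi,b,z in [("gjar",(30,90,60),(60,255,255),(220,215,265,262),.056),("gdish",(60,90,40),(85,255,255),(255,105,305,160),.015),
 ("pdish",(120,90,30),(150,255,255),(270,210,325,265),.015),("bdish",(0,0,0),(180,255,50),(235,165,288,216),.015),("pjar",(120,90,20),(150,255,255),(305,115,345,160),.072),
 ("cap",(100,100,30),(118,255,255),(210,145,245,178),.018),("star",(0,0,190),(180,40,255),(192,200,220,226),.02)]:
    h=blob(t,lo,hi,b); print(nm,len(h),h.min(0),h.max(0),*pcircle("top",h,z))
a=cv2.resize(t[170:270,160:340],None,fx=4,fy=4,interpolation=cv2.INTER_CUBIC)
b=cv2.resize(s[140:280,225:345],None,fx=3.5,fy=3.5,interpolation=cv2.INTER_CUBIC)[:400]
cv2.imwrite("pics/a.png",a[:,:,::-1]);b=cv2.resize(s[120:280,230:340],None,fx=3.7,fy=3.7,interpolation=cv2.INTER_CUBIC);cv2.imwrite("pics/b.png",b[:,:,::-1])
E
```

```text
gjar 19 [229 223] [257 252] [ 368.5 -229.9] [59.9 61.3]
gdish 29 [261 114] [299 151] [ 603.5 -314.6] [84.4 86.6]
pdish 32 [278 218] [317 257] [ 369.6 -345.5] [84.1 85. ]
bdish 24 [243 172] [280 208] [ 474.3 -270.1] [81.4 82.1]
pjar 23 [311 122] [340 154] [ 571.  -405.9] [56.8 74.6]
cap 18 [217 151] [235 170] [ 540.7 -194.3] [40.3 43.9]
star 7 [199 206] [210 214] [ 429.  -146.1] [24.  25.5]
```

View pics/a.png

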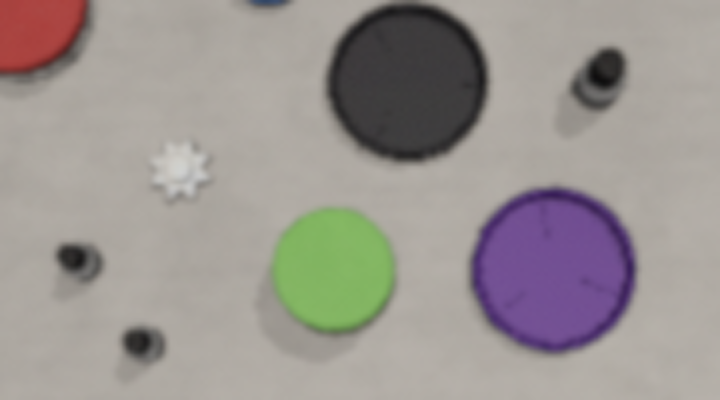

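View pics/b.png

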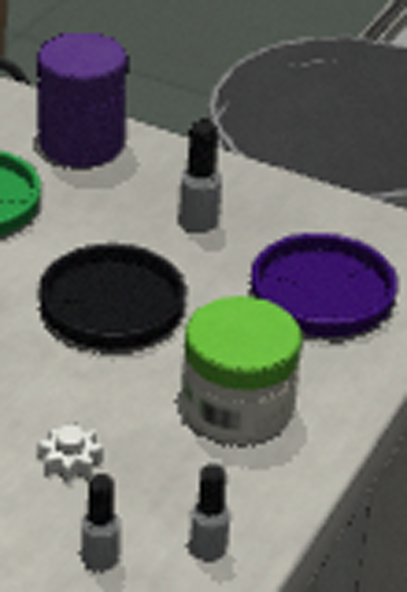

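Crops: the bottle at top (311,187) / scene (285,154) is visibly larger than the other two, although it is farther from the camera. It is the one at crop (600,78). Next I'll triangulate heights.

```bash
python3 - <<'E'
from h import *
t=cv2.imread("pics/top0.png")[:,:,::-1].copy()
s=cv2.imread("pics/scene0.png")[:,:,::-1].copy()
for nm,a,b in [("B1",(284.9,153.6),(311.6,186.4)),("B2",(257.3,249.7),(179.2,234.2)),("B3",(287,247),(195,255.5))]:
    x,e=tri(a,b);print(nm,x.round(3),e.round(4))
h=blob(s,(120,60,20),(150,255,255),(236,125,270,168));print(h.min(0),h.max(0))
hv=cv2.cvtColor(t,cv2.COLOR_RGB2HSV)[118:158:3,308:344:2,2];print(hv)
print("lid scene",plane("scene",(252.4,134.9),.072).round(4))
print("top px of that",proj("top",plane("scene",(252.4,134.9),.072)))
print("gjar scene",plane("scene",(230+243/3.7,120+331/3.7),.056))
print("B1 base top",plane("top",(309.3,192),.0),"grey px ->scene",proj("scene",plane("top",(405,185),0)))
o=arm.observe();print(Ro.from_rotvec(o["ee_rot"]).as_matrix().round(3))
E
```

```text
B1 [ 0.468 -0.372  0.075] 0.0016
B2 [ 0.379 -0.097  0.051] 0.0033
B3 [ 0.335 -0.13   0.052] 0.0034
[240 129] [264 164]
[[170 170 171 171 172 174 173 173 173 173 172 172 172 174 174 173 172 131]
 [175 174 174 174 174 174 169 148 135 132 136 140 153 169 175 174 173 127]
 [172 173 172 172 163 130 129 132 132 133 133 134 133 132 140 170 173 144]
 [172 173 173 160 130 131 132 131 133 133 133 132 132 133 134 135 164 157]
 [174 174 168 116 130 132 131 133 132 132 133 133 132 132 131 132 140 164]
 [172 173 133 115 132 132 132 132 133 133 134 133 134 132 131 132 134 150]
 [173 164  73 104 133 135 134 135 134 135 134 135 136 134 133 133 133 152]
 [164  95  43  70 126 135 135 135 135 135 134 135 135 135 134 133 133 164]
 [146  67  43  45  75 124 134 135 134 135 135 136 135 134 131 117 168 169]
 [144  72  44  46  48  51  77 115 128 134 135 132 126 110  82 155 175 174]
 [149 122  52  43  46  54  49  47  52  58  59  56  50  59 149 175 177 175]
 [149 148 119  55  45  45  46  48  50  47  50  51  62 148 173 175 176 174]
 [148 149 151 146 122  68  52  50  50  53  68 123 166 173 173 174 173 172]
 [149 148 150 151 150 149 147 146 147 152 159 172 175 176 176 174 174 173]]
lid scene [ 0.5765 -0.4085  0.072 ]
top px of that [326.29581413 135.00350438]
gjar scene [ 0.36847018 -0.22959973  0.056     ]
B1 base top [ 0.46920951 -0.37543654  0.        ] grey px ->scene [316.79914909 137.44968594]
[[ 0.966  0.259 -0.   ]
 [ 0.259 -0.966  0.001]
 [-0.    -0.001 -1.   ]]
```

B1 comes out 75 mm tall and the other two 51 mm, so B1 is the touch-up bottle. The jar estimates from the two views agree within about 5 mm. Going above the purple jar first.

send_rows([
  [9.18, [4, -1.5, 0], [0, 0, 0]],
  [9.18, [4, -1.5, 0], [0, 0, 0]],
  [9.18, [4, -1.5, 0], [0, 0, 0]],
  [9.18, [4, -1.5, 0], [0, 0, 0]],
  [9.18, [4, -1.5, 0], [0, 0, 0]],
], force=20)

```text
clock: 0.6
position: [0.3365, -0.4782, 0.2009]
ee_rot: [-3.114, -0.41, 0.001]
force: [-0.0, -0.3, -0.7]
width: 1.003
gripper_force: 0.0
```

send_rows([
  [9.18, [4, 0, 0], [0, 0, 0]],
  [9.18, [4, 0, 0], [0, 0, 0]],
  [9.18, [4, 0, 0], [0, 0, 0]],
  [9.18, [4, 0, 0], [0, 0, 0]],
  [9.18, [4, 0, 0], [0, 0, 0]],
])

```text
clock: 1.1
position: [0.53, -0.427, 0.2007]
ee_rot: [-3.114, -0.41, 0.001]
force: [0.7, -0.4, -0.2]
width: 0.999
gripper_force: 0.0
```

```bash
cat > look.py <<'E'
from h import *
import sys
def go(x,y,z):
    o=arm.observe();print(o["clock"],o["position"].round(4),"tool cm to",(x,y,z),tool(np.array([x,y,z])-o["position"]),"force",o["force"].round(1),"w",round(o["width"]*9.18,2),round(o["gripper_force"],1))
    R=Ro.from_rotvec(o["ee_rot"]).as_matrix();print("tool axes",R[:,0].round(3),R[:,2].round(3))
if __name__=="__main__": go(*map(float,sys.argv[1:4]))
E
python3 - <<'E'
from look import *
t=cv2.imread("pics/top0.png")[:,:,::-1].copy()
h=blob(t,(120,60,105),(150,255,255),(305,115,345,160));print(h.min(0),h.max(0),*pcircle("top",h,.072))
go(.579,-.41,.12)
E
```

```text
[314 121] [340 146] [ 579.4 -410.5] [55.2 56.4]
1.1 [ 0.53   -0.427   0.2007] tool cm to (0.579, -0.41, 0.12) [ 5.18 -0.37  8.07] force [ 0.7 -0.4 -0.2] w 9.17 0.0
tool axes [ 0.966  0.259 -0.001] [-0.001  0.    -1.   ]
```

send_rows([
  [9.18, [2.6, -0.2, 0], [0, 0, 0]],
  [9.18, [2.6, -0.2, 0], [0, 0, 0]],
  [9.18, [0, 0, 2], [0, 0, 0]],
  [9.18, [0, 0, 3], [0, 0, 0]],
  [9.18, [0, 0, 3], [0, 0, 0]],
])

```text
clock: 1.6
position: [0.5781, -0.4102, 0.12]
ee_rot: [3.114, 0.411, 0.0]
force: [-0.2, 0.5, 0.1]
width: 0.996
gripper_force: 0.0
```

```bash
python3 - <<'E'
from look import *
go(.579,-.41,.03)
im=arm.get_image("scene");cv2.imwrite("pics/c.png",cv2.resize(im[60:260,180:380],None,fx=2.5,fy=2.5)[:,:,::-1])
E
```

```text
1.6 [ 0.5781 -0.4102  0.12  ] tool cm to (0.579, -0.41, 0.03) [ 0.09 -0.    9.  ] force [-0.2  0.5  0.1] w 9.15 0.0
tool axes [ 0.966  0.259 -0.   ] [ 0. -0. -1.]
```

View pics/c.png

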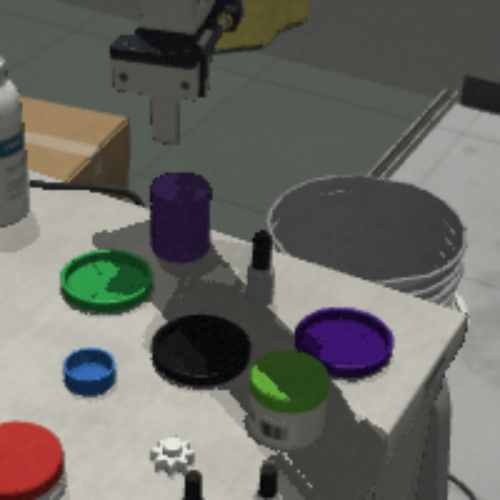

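The crop shows the gripper finger (165,115) over the purple jar (180,215). The offset is what the near finger should give, so I'm descending and gripping.

send_rows([
  [9.18, [0, 0, 3], [0, 0, 0]],
  [9.18, [0, 0, 3], [0, 0, 0]],
  [9.18, [0, 0, 2], [0, 0, 0]],
  [9.18, [0, 0, 1], [0, 0, 0]],
  [7, [0, 0, 0], [0, 0, 0]],
])

```text
clock: 2.15
position: [0.5771, -0.41, 0.03]
ee_rot: [-3.113, -0.41, 0.003]
force: [0.6, 0.3, -0.5]
width: 0.954
gripper_force: 0.0
```

send_rows([
  [6.4, [0, 0, 0], [0, 0, 0]],
  [5, [0, 0, 0], [0, 0, 0]],
  [5, [0, 0, 0], [0, 0, 0]],
  [5, [0, 0, 0], [0, 0, 0]],
  [5, [0, 0, 0], [0, 0, 0]],
])

```text
clock: 2.65
position: [0.5785, -0.4107, 0.0322]
ee_rot: [3.114, 0.41, 0.002]
force: [-0.6, 0.8, 5.3]
width: 0.65
gripper_force: 20.0
```

send_rows([
  [5, [0, 0, -1], [0, 0, 0]],
  [5, [0, 0, -2], [0, 0, 0]],
  [5, [0, 0, -3], [0, 0, 0]],
  [5, [0, 0, -3], [0, 0, 0]],
  [5, [0, 0, -1], [0, 0, 0]],
])

```text
clock: 3.15
position: [0.5794, -0.4114, 0.135]
ee_rot: [3.112, 0.409, 0.006]
force: [0.4, -0.2, -1.1]
width: 0.646
gripper_force: 20.0
```

```bash
python3 look.py .370 -.346 .130
```

```text
3.15 [ 0.5794 -0.4114  0.135 ] tool cm to (0.37, -0.346, 0.13) [-18.54 -11.73   0.39] force [ 0.4 -0.2 -1.1] w 5.93 20.0
tool axes [0.966 0.259 0.003] [ 0.004 -0.003 -1.   ]
```

send_rows([
  [5, [-2, -1.2, 0], [0, 0, 0]],
  [5, [-4, -2.5, 0], [0, 0, 0]],
  [5, [-4, -2.5, 0], [0, 0, 0]],
  [5, [-4, -2.5, 0], [0, 0, 0]],
  [5, [-3, -2, 0], [0, 0, 0]],
])

```text
clock: 3.65
position: [0.3824, -0.35, 0.1303]
ee_rot: [-3.114, -0.408, 0.003]
force: [-0.5, -0.9, -0.6]
width: 0.65
gripper_force: 20.0
```

send_rows([
  [5, [-1.5, -1, 0], [0, 0, 0]],
  [5, [0, 0, 0], [0, 0, 0]],
  [5, [0, 0, 2], [0, 0, 0]],
  [5, [0, 0, 2], [0, 0, 0]],
  [5, [0, 0, 0], [0, 0, 0]],
])

```text
clock: 4.15
position: [0.3681, -0.3442, 0.0888]
ee_rot: [-3.112, -0.41, 0.004]
force: [-0.5, 0.2, -0.8]
width: 0.647
gripper_force: 20.0
```

```bash
python3 - <<'E'
from look import *
go(.37,-.346,.036)
for n in("scene","top"):
    im=arm.get_image(n);cv2.imwrite(f"pics/{n}1.png",im[:,:,::-1])
E
```

```text
4.15 [ 0.3681 -0.3442  0.0888] tool cm to (0.37, -0.346, 0.036) [0.15 0.24 5.28] force [-0.5  0.2 -0.8] w 5.94 20.0
tool axes [ 0.966  0.259 -0.002] [-0.003  0.003 -1.   ]
```

View pics/scene1.png

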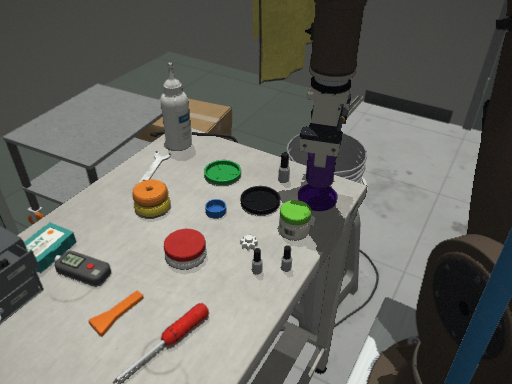

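Scene: the jar hangs at (320,170) over the purple dish (318,196). Lowering.

send_rows([
  [5, [0.1, 0.2, 2], [0, 0, 0]],
  [5, [0, 0, 2], [0, 0, 0]],
  [5, [0, 0, 0.8], [0, 0, 0]],
  [5, [0, 0, 0.4], [0, 0, 0]],
  [5, [0, 0, 0], [0, 0, 0]],
])

```text
clock: 4.75
position: [0.3707, -0.3471, 0.0395]
ee_rot: [3.115, 0.41, 0.0]
force: [0.6, -0.5, -1.4]
width: 0.652
gripper_force: 20.0
```

send_rows([
  [5, [0, 0, 0.2], [0, 0, 0]],
  [5, [0, 0, 0.2], [0, 0, 0]],
  [5, [0, 0, 0.1], [0, 0, 0]],
  [5, [0, 0, 0], [0, 0, 0]],
])

```text
clock: 5.15
position: [0.371, -0.3472, 0.0358]
ee_rot: [3.114, 0.41, 0.002]
force: [-4.0, 3.4, 17.3]
width: 0.646
gripper_force: 20.0
```

send_rows([
  [6.4, [0, 0, -0.1], [0, 0, 0]],
  [7, [0, 0, 0], [0, 0, 0]],
  [7.6, [0, 0, 0], [0, 0, 0]],
  [7.8, [0, 0, 0], [0, 0, 0]],
  [7.8, [0, 0, 0], [0, 0, 0]],
])

```text
clock: 5.65
position: [0.3704, -0.347, 0.035]
ee_rot: [-3.115, -0.41, 0.0]
force: [-0.3, -0.2, 0.8]
width: 0.847
gripper_force: 0.0
```

send_rows([
  [7.8, [0, 0, -2], [0, 0, 0]],
  [7.8, [0, 0, -3], [0, 0, 0]],
  [7.8, [0, 0, -3], [0, 0, 0]],
  [7.8, [0, 0, -3], [0, 0, 0]],
  [7.8, [0, 0, -2], [0, 0, 0]],
])

```text
clock: 6.15
position: [0.3709, -0.3474, 0.1672]
ee_rot: [3.113, 0.41, 0.002]
force: [0.3, -0.9, -0.9]
width: 0.847
gripper_force: 0.0
```

```bash
python3 - <<'E'
from look import *
go(.3685,-.230,.13)
E
```

```text
6.15 [ 0.3709 -0.3474  0.1672] tool cm to (0.3685, -0.23, 0.13) [  2.8  -11.41   3.7 ] force [ 0.3 -0.9 -0.9] w 7.78 0.0
tool axes [0.966 0.259 0.001] [ 0.002 -0.001 -1.   ]
```

send_rows([
  [8.2, [0.8, -3, 0], [0, 0, 0]],
  [8.2, [1, -4, 0], [0, 0, 0]],
  [8.2, [1, -4.4, 0], [0, 0, 0]],
  [8.2, [0, 0, 3], [0, 0, 0]],
  [8.2, [0, 0, 2], [0, 0, 0]],
])

```text
clock: 6.65
position: [0.3681, -0.2283, 0.1146]
ee_rot: [3.114, 0.414, 0.001]
force: [-0.8, -0.1, 0.2]
width: 0.892
gripper_force: 0.0
```

```bash
python3 - <<'E'
from look import *
go(.3685,-.230,.022)
im=arm.get_image("scene");cv2.imwrite("pics/d.png",cv2.resize(im[100:300,200:400],None,fx=2.5,fy=2.5)[:,:,::-1])
E
```

```text
6.65 [ 0.3681 -0.2283  0.1146] tool cm to (0.3685, -0.23, 0.022) [-0.01  0.17  9.26] force [-0.8 -0.1  0.2] w 8.19 0.0
tool axes [0.965 0.261 0.001] [ 0.001 -0.    -1.   ]
```

View pics/d.png

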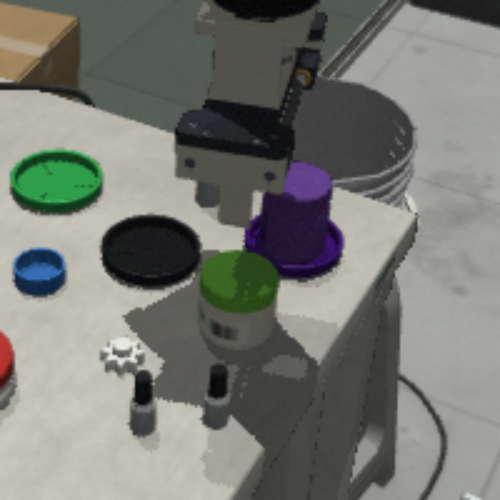

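The purple jar stands in its dish at (297,215), and the fingers straddle the green lid (239,280). Descending to grip.

send_rows([
  [8.2, [0, 0.2, 3], [0, 0, 0]],
  [8.2, [0, 0, 3], [0, 0, 0]],
  [8.2, [0, 0, 2], [0, 0, 0]],
  [8.2, [0, 0, 1.2], [0, 0, 0]],
  [7, [0, 0, 0], [0, 0, 0]],
])

```text
clock: 7.2
position: [0.3676, -0.2313, 0.0221]
ee_rot: [-3.113, -0.409, 0.004]
force: [-0.3, 0.1, 0.8]
width: 0.85
gripper_force: 0.0
```

send_rows([
  [6.6, [0, 0, 0], [0, 0, 0]],
  [5.5, [0, 0, 0], [0, 0, 0]],
  [5.5, [0, 0, 0], [0, 0, 0]],
  [5.5, [0, 0, 0], [0, 0, 0]],
])

```text
clock: 7.6
position: [0.369, -0.2318, 0.0238]
ee_rot: [3.114, 0.41, 0.002]
force: [-1.2, 1.3, 4.8]
width: 0.689
gripper_force: 20.0
```

send_rows([
  [5.5, [0, 0, -1], [0, 0, 0]],
  [5.5, [0, 0, -2], [0, 0, 0]],
  [5.5, [0, 0, -3], [0, 0, 0]],
  [5.5, [0, 0, -3], [0, 0, 0]],
  [5.5, [0, 0, -2], [0, 0, 0]],
])

```text
clock: 8.1
position: [0.3689, -0.2317, 0.1358]
ee_rot: [3.114, 0.41, 0.003]
force: [0.3, 0.2, -1.2]
width: 0.687
gripper_force: 20.0
```

```bash
python3 look.py .6035 -.3146 .13
```

```text
8.1 [ 0.3689 -0.2317  0.1358] tool cm to (0.6035, -0.3146, 0.13) [20.52 14.07  0.63] force [ 0.3  0.2 -1.2] w 6.31 20.0
tool axes [0.966 0.259 0.002] [ 0.002 -0.001 -1.   ]
```

send_rows([
  [5.5, [2.5, 1.7, 0], [0, 0, 0]],
  [5.5, [4, 2.8, 0], [0, 0, 0]],
  [5.5, [4, 2.8, 0], [0, 0, 0]],
  [5.5, [4, 2.8, 0], [0, 0, 0]],
  [5.5, [4, 2.8, 0], [0, 0, 0]],
])

```text
clock: 8.6
position: [0.5819, -0.3089, 0.1339]
ee_rot: [3.115, 0.41, -0.0]
force: [1.2, -0.2, -1.4]
width: 0.688
gripper_force: 20.0
```

send_rows([
  [5.5, [2, 1.2, 0], [0, 0, 0]],
  [5.5, [0, 0, 1], [0, 0, 0]],
  [5.5, [0, 0, 2.5], [0, 0, 0]],
  [5.5, [0, 0, 2], [0, 0, 0]],
  [5.5, [0, 0, 0], [0, 0, 0]],
])

```text
clock: 9.1
position: [0.5996, -0.3136, 0.0752]
ee_rot: [-3.111, -0.409, 0.009]
force: [-1.0, 0.0, -1.3]
width: 0.69
gripper_force: 20.0
```

```bash
python3 - <<'E'
from look import *
go(.6035,-.3146,.032)
im=arm.get_image("scene");cv2.imwrite("pics/e.png",cv2.resize(im[60:260,140:340],None,fx=2.5,fy=2.5)[:,:,::-1])
E
```

```text
9.1 [ 0.5996 -0.3136  0.0752] tool cm to (0.6035, -0.3146, 0.032) [0.37 0.22 4.32] force [-1.   0.  -1.3] w 6.33 20.0
tool axes [ 0.966  0.259 -0.005] [-0.006  0.003 -1.   ]
```

View pics/e.png

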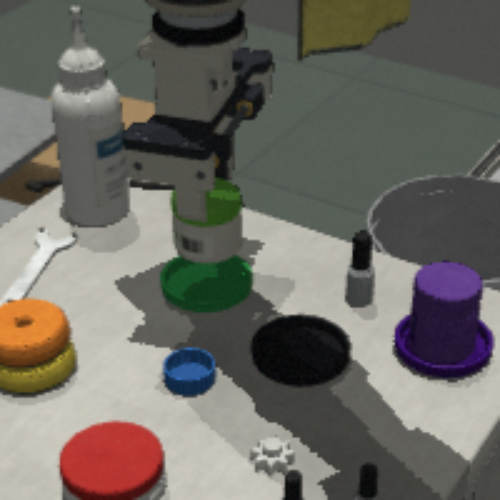

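The green jar (207,225) hangs over the green dish (207,280), and the spray bottle is clear of the gripper. Lowering.

send_rows([
  [5.5, [0.3, 0.1, 2], [0, 0, 0]],
  [5.5, [0, 0, 1.5], [0, 0, 0]],
  [5.5, [0, 0, 0.7], [0, 0, 0]],
  [5.5, [0, 0, 0.2], [0, 0, 0]],
  [5.5, [0, 0, 0], [0, 0, 0]],
])

```text
clock: 9.65
position: [0.6061, -0.315, 0.0344]
ee_rot: [3.115, 0.41, -0.0]
force: [-0.1, -0.0, -0.5]
width: 0.688
gripper_force: 20.0
```

send_rows([
  [5.5, [-0.2, 0, 0.3], [0, 0, 0]],
  [5.5, [0, 0, 0.3], [0, 0, 0]],
  [5.5, [0, 0, 0.1], [0, 0, 0]],
  [5.5, [0, 0, 0], [0, 0, 0]],
])

```text
clock: 10.05
position: [0.6043, -0.3157, 0.028]
ee_rot: [3.114, 0.409, 0.001]
force: [-2.2, 0.8, 5.8]
width: 0.688
gripper_force: 20.0
```

send_rows([
  [6.8, [0, 0, 0], [0, 0, 0]],
  [7.4, [0, 0, 0], [0, 0, 0]],
  [8, [0, 0, 0], [0, 0, 0]],
  [8, [0, 0, 0], [0, 0, 0]],
])

```text
clock: 10.45
position: [0.6043, -0.3154, 0.0271]
ee_rot: [3.115, 0.41, 0.0]
force: [-0.4, -0.1, 0.7]
width: 0.867
gripper_force: 0.0
```

send_rows([
  [8, [0, 0, -1], [0, 0, 0]],
  [8, [0, 0, -3], [0, 0, 0]],
  [8, [0, 0, -3], [0, 0, 0]],
  [6, [0, 0, -4], [0, 0, 0]],
  [5, [0, 0, -2], [0, 0, 0]],
])

```text
clock: 10.95
position: [0.6057, -0.316, 0.1618]
ee_rot: [3.112, 0.41, 0.007]
force: [0.9, -0.6, -1.4]
width: 0.746
gripper_force: 0.0
```

```bash
python3 look.py .469 -.374 .13
```

```text
10.95 [ 0.6057 -0.316   0.1618] tool cm to (0.469, -0.374, 0.13) [-14.72   2.06   3.12] force [ 0.9 -0.6 -1.4] w 6.85 0.0
tool axes [0.966 0.259 0.004] [ 0.005 -0.002 -1.   ]
```

send_rows([
  [5, [-3, 0.5, 0], [0, 0, 0]],
  [5, [-4, 0.5, 0], [0, 0, 0]],
  [5, [-4, 0.5, 0], [0, 0, 0]],
  [5, [-3.7, 0.5, 1], [0, 0, 0]],
  [5, [0, 0, 2], [0, 0, 0]],
])

```text
clock: 11.45
position: [0.4627, -0.3775, 0.1293]
ee_rot: [3.112, 0.398, -0.001]
force: [0.3, -0.8, 0.9]
width: 0.546
gripper_force: 0.0
```

send_rows([
  [5, [0, 0, 2], [0, 0, 0]],
  [5, [0, 0, 0], [0, 0, 0]],
])

```text
clock: 11.65
position: [0.4658, -0.3721, 0.1056]
ee_rot: [-3.113, -0.409, 0.004]
force: [-0.3, 0.2, -0.3]
width: 0.545
gripper_force: 0.0
```

```bash
python3 - <<'E'
from look import *
go(.469,-.374,.042)
im=arm.get_image("scene");cv2.imwrite("pics/f.png",cv2.resize(im[80:240,200:360],None,fx=3.5,fy=3.5)[:,:,::-1])
print(proj("scene",(.469,-.374,.074)),proj("scene",(.469,-.374,0)))
E
```

```text
11.65 [ 0.4658 -0.3721  0.1056] tool cm to (0.469, -0.374, 0.042) [0.28 0.29 6.36] force [-0.3  0.2 -0.3] w 5.0 0.0
tool axes [ 0.966  0.258 -0.002] [-0.003  0.002 -1.   ]
[285.013818  153.6450379] [283.56385702 179.45226946]
```

View pics/f.png

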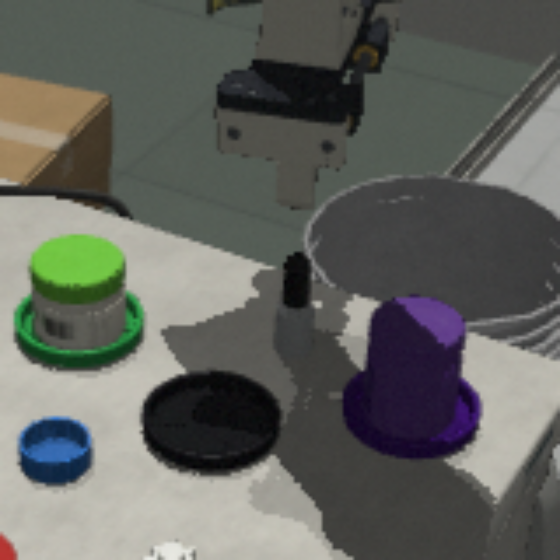

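The green jar stands in its dish at (80,300), and the gripper (295,180) is right over the bottle cap (297,280). Gripping the cap.

send_rows([
  [5, [0.3, 0.3, 2], [0, 0, 0]],
  [5, [0, 0, 2], [0, 0, 0]],
  [5, [0, 0, 1.6], [0, 0, 0]],
  [5, [0, 0, 0.7], [0, 0, 0]],
  [4, [0, 0, 0], [0, 0, 0]],
], force=12)

```text
clock: 12.2
position: [0.4713, -0.3747, 0.0443]
ee_rot: [-3.114, -0.411, 0.0]
force: [0.5, 0.8, 0.4]
width: 0.498
gripper_force: 0.0
```

send_rows([
  [3, [0, 0, 0], [0, 0, 0]],
  [2.4, [0, 0, 0], [0, 0, 0]],
  [2, [0, 0, 0], [0, 0, 0]],
  [1.2, [0, 0, 0], [0, 0, 0]],
  [1.2, [0, 0, 0], [0, 0, 0]],
])

```text
clock: 12.7
position: [0.4714, -0.3751, 0.0446]
ee_rot: [3.114, 0.41, 0.001]
force: [0.0, 0.8, 3.4]
width: 0.187
gripper_force: 12.0
```

send_rows([
  [1.2, [0, 0, 0], [0, 0, 0]],
  [1.2, [0, 0, 0], [0, 0, 0]],
])

```text
clock: 12.9
position: [0.4715, -0.3751, 0.0446]
ee_rot: [3.114, 0.41, 0.001]
force: [0.5, 0.4, 5.1]
width: 0.185
gripper_force: 12.0
```

send_rows([
  [1.2, [0, 0, -1], [0, 0, 0]],
  [1.2, [0, 0, -2], [0, 0, 0]],
  [1.2, [0, 0, -2], [0, 0, 0]],
  [1.2, [0, 0, 0], [0, 0, 0]],
])

```text
clock: 13.3
position: [0.4725, -0.3759, 0.0971]
ee_rot: [3.112, 0.409, 0.005]
force: [0.4, -0.0, -0.8]
width: 0.186
gripper_force: 12.0
```

```bash
python3 - <<'E'
from look import *
t=cv2.imread("pics/top0.png")[:,:,::-1].copy()
print(plane("top",(261.5,190),.015))
go(.4743,-.2701,.05)
E
```

```text
[ 0.47335091 -0.26999923  0.015     ]
13.3 [ 0.4725 -0.3759  0.0971] tool cm to (0.4743, -0.2701, 0.05) [  2.9  -10.19   4.68] force [ 0.4 -0.  -0.8] w 1.71 12.0
tool axes [0.966 0.259 0.003] [ 0.003 -0.003 -1.   ]
```

send_rows([
  [1.2, [0.5, -1.7, 0], [0, 0, 0]],
  [1.2, [1, -3.4, 0], [0, 0, 0]],
  [1.2, [1, -3.4, 0], [0, 0, 0]],
  [1.2, [0.5, -1.7, 0], [0, 0, 0]],
  [1.2, [0, 0, 0], [0, 0, 0]],
])

```text
clock: 13.8
position: [0.4734, -0.2638, 0.0935]
ee_rot: [-3.111, -0.418, 0.002]
force: [-0.7, 0.0, -1.0]
width: 0.187
gripper_force: 12.0
```

send_rows([
  [1.2, [0, 0, 1.5], [0, 0, 0]],
  [1.2, [0, 0, 1.5], [0, 0, 0]],
  [1.2, [0, 0, 1], [0, 0, 0]],
  [1.2, [0, 0, 0], [0, 0, 0]],
])

```text
clock: 14.2
position: [0.4722, -0.2683, 0.0525]
ee_rot: [-3.113, -0.409, 0.005]
force: [0.3, 0.1, -0.5]
width: 0.19
gripper_force: 12.0
```

```bash
python3 - <<'E'
from look import *
go(.475,-.2701,.048)
im=arm.get_image("scene");cv2.imwrite("pics/g.png",cv2.resize(im[80:240,200:360],None,fx=3.5,fy=3.5)[:,:,::-1])
E
```

```text
14.2 [ 0.4722 -0.2683  0.0525] tool cm to (0.475, -0.2701, 0.048) [0.22 0.25 0.45] force [ 0.3  0.1 -0.5] w 1.74 12.0
tool axes [ 0.966  0.258 -0.003] [-0.003  0.001 -1.   ]
```

View pics/g.png

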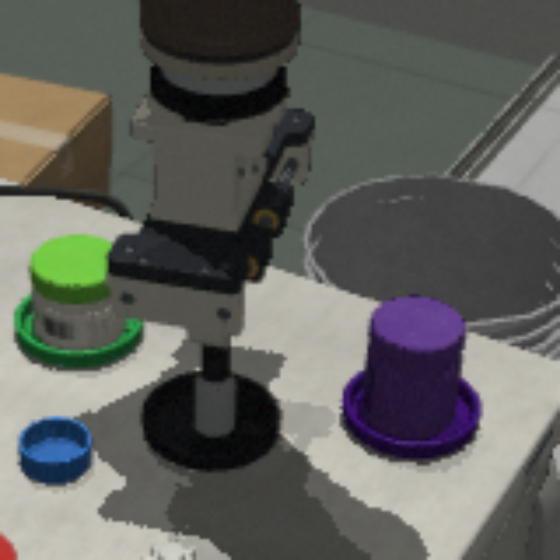

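The bottle hangs upright over the middle of the black dish (211,420), just above the floor. Setting it down.

send_rows([
  [1.2, [0.1, 0.1, 0.2], [0, 0, 0]],
  [1.2, [0, 0, 0.15], [0, 0, 0]],
  [1.2, [0, 0, 0.1], [0, 0, 0]],
  [1.2, [0, 0, 0], [0, 0, 0]],
])

```text
clock: 14.65
position: [0.4749, -0.2694, 0.0497]
ee_rot: [3.115, 0.41, 0.0]
force: [-0.1, -0.1, 0.3]
width: 0.182
gripper_force: 12.0
```

send_rows([
  [1.2, [0, 0, 0.1], [0, 0, 0]],
  [1.2, [0, 0, 0.1], [0, 0, 0]],
  [1.2, [0, 0, 0], [0, 0, 0]],
])

```text
clock: 14.95
position: [0.4758, -0.2694, 0.0485]
ee_rot: [3.114, 0.41, 0.003]
force: [0.2, 0.6, 7.5]
width: 0.186
gripper_force: 12.1
```

Contact. Releasing and retreating straight up.

send_rows([
  [1.9, [0, 0, 0], [0, 0, 0]],
  [2.4, [0, 0, 0], [0, 0, 0]],
  [3.5, [0, 0, 0], [0, 0, 0]],
  [5, [0, 0, 0], [0, 0, 0]],
  [5, [0, 0, 0], [0, 0, 0]],
])

```text
clock: 15.45
position: [0.4748, -0.2693, 0.0475]
ee_rot: [-3.115, -0.41, 0.0]
force: [-0.5, 0.4, -0.6]
width: 0.476
gripper_force: 0.0
```

send_rows([
  [5, [0, 0, -1], [0, 0, 0]],
  [5, [0, 0, -2], [0, 0, 0]],
  [5, [0, 0, -4], [0, 0, 0]],
  [5, [0, 0, -4], [0, 0, 0]],
  [5, [0, 0, -4], [0, 0, 0]],
])

```text
clock: 15.95
position: [0.4746, -0.2691, 0.1999]
ee_rot: [3.115, 0.41, 0.0]
force: [0.8, 0.1, -0.1]
width: 0.546
gripper_force: 0.0
```

send_rows([
  [5, [-3, 2, 0], [0, 0, 0]],
  [5, [-4, 3, 0], [0, 0, 0]],
  [5, [-4, 3, 0], [0, 0, 0]],
  [5, [-4, 3, 0], [0, 0, 0]],
  [5, [-3, 2, 0], [0, 0, 0]],
])

```text
clock: 16.45
position: [0.3319, -0.4442, 0.1986]
ee_rot: [3.114, 0.406, -0.0]
force: [0.5, -0.0, -1.0]
width: 0.542
gripper_force: 0.0
```

```bash
python3 - <<'E'
from look import *
go(.475,-.2701,.048)
for n in("scene","top"):
    im=arm.get_image(n)
    if n=="scene":cv2.imwrite("pics/h.png",cv2.resize(im[100:280,180:360],None,fx=3,fy=3)[:,:,::-1])
cv2.imwrite("pics/i.png",cv2.resize(im[100:280,160:360],None,fx=3,fy=3)[:,:,::-1])
t=im
for nm,lo,hi,b,z,c in [("gjar",(30,90,60),(58,255,255),(255,105,305,160),.060,(603.5,-314.6)),("pjar",(120,60,145),(150,255,255),(270,195,330,265),.076,(369.6,-345.5))]:
    try: h=blob(t,lo,hi,b); print(nm,*pcircle("top",h,z),c)
    except Exception as e: print(nm,e)
E
```

```text
16.45 [ 0.3319 -0.4442  0.1986] tool cm to (0.475, -0.2701, 0.048) [ 18.3  -13.19  15.03] force [ 0.5 -0.  -1. ] w 4.97 0.0
tool axes [ 0.967  0.256 -0.   ] [-0.    -0.002 -1.   ]
gjar [ 603.  -315.2] [62.8 64.1] (603.5, -314.6)
pjar [ 373.2 -346.3] [49.4 55.3] (369.6, -345.5)
```

View pics/h.png

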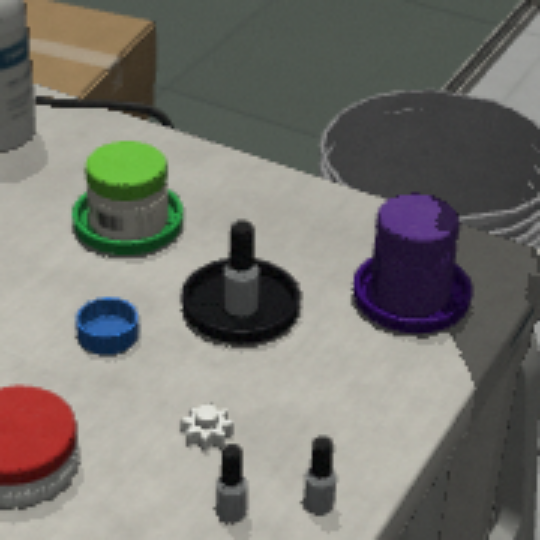

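View pics/i.png

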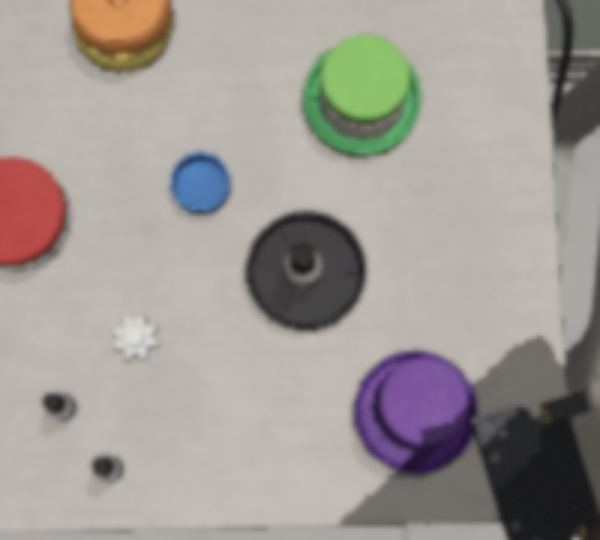

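All three containers stand upright near their dish centres: bottle (302,262) in the dish at (306,270), green lid (365,78), purple lid (425,400). The star knob (135,338) and blue cap (200,184) have not moved. Handing in.

send_rows([
  [5, [0, 0, 0], [0, 0, 0]],
  [5, [0, 0, 0], [0, 0, 0]],
  [5, [0, 0, 0], [0, 0, 0]],
])

```text
clock: 16.85
position: [0.336, -0.4402, 0.1979]
ee_rot: [-3.114, -0.414, -0.001]
force: [-0.1, -0.4, -1.0]
width: 0.545
gripper_force: 0.0
```

```bash
python3 -c "
from h import *
print(plane('top',(160+302/3,100+257/3),.078))
print(arm.sign_off())"
```

```text
[ 0.47028974 -0.26855542  0.078     ]
the job is handed in; nothing more can be done
None
```

The job is handed in at about 17 s: all three containers stand upright in their own dishes, each within about 5 mm of centre by camera, and the star knob and blue cap look unmoved; sign-off gave no verdict.

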